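# Seat the eared guide plate in its spring-clip bracket

### The job

Pick up the yellow eared guide plate by its white grip, slide its two ears straight down into the clip-lined slots of the black bracket, and press it by feel until it lies flat and fully home on the blue rest pad, then let go. The clips drag on the ears well before the plate is home, so keep pushing past that drag, but never load the bracket or pad with more than about 35 N, and leave the washers, bolt and nylon tool where they are.

Things in the scene. Friction and masses are not known exactly. Their poses are not given: they have to be found in the camera images.
- plate: Guide plate to fit: yellow-zinc steel, 50 (x) x 72 (y) x 6 mm, plus an ear 20 (x) x 12 (y) x 6 mm in the middle of each y end: 96 mm over the ears. Origin: centre of the underside; z up, y towards one ear; a half turn about z is the same plate. Mass 0.14 to 0.24 kg. Starts level on the rest block.
- grip_top (a point): Centre of the top face of the plate's white nylon grip, 16 (x) x 30 (y) x 40 mm tall, standing on the plate's centre; this point is 46 mm above the plate's underside. Axes as the plate.
- rest: Fixed white nylon block, 36 x 60 x 20 mm, on which the plate lies at the start. Origin: centre of its underside, on the bench.
- seat: Fixed black bracket base, 90 (x) x 150 (y) x 6 mm, with a blue rest pad 40 x 56 mm at its centre. Origin: centre of underside, on the bench; z up, y towards one slot. The pad is shimmed anew each time, its height is not measured: level top 7 to 27 mm above the bench. It gives 1.5 mm (3 to 6 N), then is rigid. Home: plate centred, its y along this y (either way round), underside flat on the pad. Plate on pad: 35 N at most.
- bracket: Fixed pair of black posts on the seat, same origin and axes. A vertical slot in each, open above and towards the centre: back wall at y = +-50 mm, side walls x = +-14.5 mm. Posts are 44 mm wide in x, y from 39 to 62 mm, 48 mm tall (sloped lead-in lips and clip tips to about 57 mm). 2 mm clearance at the end of each ear. Plate on bracket: 35 N at most.
- slot0 (a point): Centre of the mouth of the +y slot, 48 mm above the bench, 44.5 mm from the bracket's centre. Two steel spring clips face each other in x in each slot: relaxed 17.6 mm apart from 6 to 40 mm height, flaring to about 28 mm at the tips; the ears push them apart.
- slot1 (a point): The same for the -y slot. The four clips together drag on the ears: a bump of 7 to 14 N as the ears spread the clips (underside 43 to 38 mm above the bench), then a steady 4 to 8 N all the way down; this is more than the plate's weight, so it does not fall home by itself. Contact with the pad shows as a further steep rise.
- washer0: Loose yellow washer, 40 mm across, 4 mm thick, on the bench. Leave alone. Origin: centre of underside.
- washer1: Another such washer. Leave alone.
- washer2: Another such washer. Leave alone.
- washer3: Another such washer. Leave alone.
- bolt: Titanium shoulder bolt standing on its 26 mm wide head, 50 mm tall. Leave alone. Origin: centre of underside.
- nylon_tool: White nylon insertion tool lying on the bench, 145 mm long, 22 mm thick. Leave alone. Origin: near its middle, on the bench.
There are look-alikes about, which are no part of the job. Leave any green or purple look-alike of the plate alone.

How it is judged:
On the way, in this order (a step that is already met when the one before it is completed fails the run):
1. the plate is lifted clear of its rest block (height (world z) of plate above 0.055 m and contact force between plate and rest below 0.05 N), for 0.1 s.
2. both ears are between the spring clips (z of plate in the frame of seat below 0.042 m and horizontal distance between plate and seat below 0.005 m and angle between the y axis of plate and the y axis of seat, either way round below 0.12 rad and angle between plate's own z axis and vertical below 0.15 rad), for 0.1 s.
At the end, for the whole second after the job is handed in: The plate rests on the pad (bearing on it with more than 0.5 N), level within 0.025 rad, centred within 5 mm of the seat's centre, its ears along the slots within 0.12 rad, its underside no higher than 28.5 mm, at rest and released (contact force between plate and seat above 0.5 N and angle between plate's own z axis and vertical below 0.025 rad and horizontal distance between plate and seat below 0.005 m and angle between the y axis of plate and the y axis of seat, either way round below 0.12 rad and z of plate in the frame of seat below 0.0285 m and linear speed of plate below 0.01 m/s); the robot touches nothing.
It fails at once if the pad is loaded with more than 35 N (contact force between plate and seat above 35 N).
It fails at once if the bracket is loaded with more than 35 N by the plate (contact force between plate and bracket above 35 N).
It fails at once if a washer, the bolt or the nylon tool is moved (distance of any of washer0, washer1, washer2, washer3, bolt, nylon_tool from where it was at the start of the episode above 0.015 m).
It also fails if it takes over 51 s, if anything falls off the work surface, if the arm or the gripper's body presses on something with over 40 N, if the wrist force passes 120 N, or if a joint passes its speed limit or range.

### The arm

A 6-joint arm with a two-finger parallel gripper is mounted at the origin on the work surface. World frame = base frame: x ahead of the robot, y to its left, z up, the work surface at z = 0. Lengths are in m, angles in rad, forces in N, time in s.
With the tool pointing down it reaches from about 0.25 to 0.725 m from the base axis. Payload 4 kg.
Tool frame: the origin (TCP) lies midway between the tips of the shut fingers; the grasp point (between the pads) lies bot.pinch_z behind it (bot.pinch_z is the distance from the TCP to the grasp point, in m); z points along the fingers, y is the direction in which the jaws open and shut (so a half turn about z gives the same grasp; the last joint's range is limited). The gripper opens to 85 mm and grips with 20 to 120 N. Pads are 22 mm wide; open, the fingers measure 114 mm over their backs; the gripper's body (76 mm by 85 mm) begins 54 mm behind the grasp point. The pads swing forward as they close: fully open they stand 13 mm farther back than shut.
Start: joints at [1.305, 0.241, 0.005, 1.335, 0, 1.571], TCP at [0.131, 0.482, 0.231] pointing down, gripper open.
Joint ranges: [-2.72, 2.72], [-1.05, 1.87], [-1.09, 1.28], [-1.99, 2.15], [-1.42, 1.44], [-3.14, 3.14]. Speed limits (rad/s): [2.79, 2.79, 3.14, 3.14, 3.14, 3.14].

### API

Orientations are given as a unit quaternion [x, y, z, w].
In Python, from workcell import bot gives the robot as it stands. The module is installed in compiled form; this text tells all that it offers.
- The arm moves only by the tool move_arm, never from a script. Its argument "series" is a list that holds one entry, the list of rows, each a list of 7 numbers: the shift along the world's x, y, z in cm, then the turn, a rotation vector about the world's x, y, z in degrees, then the opening, from 0 (shut) to 1 (fully open). A call has exactly 5 rows; each row shifts and turns the pose as measured when the row begins; what a row does not reach is not made up. A row lasts 1/10 s, in which the tool goes at most 50 mm and 8.59 degrees, less where a joint would pass 70% of its speed; a pose out of reach is approached as far as the arm can. A call with a gripper value outside its range is refused whole. The fingers move at their own pace and stop on an object; the grip force is fixed at half the most. Time passes only in rows, so rows that do not move let the fingers close, or fill a call up. It gives the time, the measured TCP pose, the force and the opening at its end, in the units of the state.
- bot.get_obs(): the state, without advancing time (a new reading comes with each control period).
- bot.camera(name): name is "scene" or "top"; returns (picture, depth): 400x640x3 uint8, red, green, blue; 400x640 float32, m along the optical axis (not along the pixel's ray), 0 where there is no reading.
- bot.camera_info(name): a dict with "vfov" (degrees; the focal length in pixels is half the picture's height over the tangent of half this angle, whatever the lens; pixels are square), "cx", "cy" (the principal point, pixels), "k1" (the pictures are not rectified: a ray, as slopes to the right and down, at radius r is drawn at 1 + k1 r^2 times it, then the intrinsics apply), "cam_to_world" (4x4, takes a point from camera to world coordinates). Camera axes: x right, y down, z forward; pixel columns grow to the right and rows downward; lengths in m; the calibration is good to about 2 mm. A picture is of the moment at which its call begins. camera_info takes no time and is no camera call.
- bot.job_done(): hands the job in, once; it reports no verdict.
Trained networks look in the newest picture that a camera, given by its name, has taken for a name from the list of things; names that differ only in an ending like _2 or _b are one class to them, and where a whole thing is asked for, a point or a joint stands for the part that bears it (a point fixed in the world has none). Each returns a list of dicts, best first, with "confidence" (0 to 1); they miss things now and then, are a little off and sometimes report something else, mostly with a low value. They report only what shows in the picture. A call takes as long as a camera call. They do not tell look-alikes from the thing itself.
- bot.find_in(camera, target): "at" ([x, y, z] in m, in world coordinates, good to about 4 mm: the middle of the surface that is visible of it).
The state is a dict: "clock": time; "joint_pos": joint angles; "joint_vel": joint speeds; "tau": joint torques, N m; "eef_pos": TCP position; "tool_rot": TCP orientation; "ft_force": force on the tool from outside, world axes, zero at the start; "ft_torque": the same for the moment, N m; "grip_width": finger opening in m.
Only numpy, scipy, OpenCV 4.12 (cv2) and the standard library are available. Lean on these libraries where they do the work, as an engineer would, in place of code of your own. Each camera call takes 0.05 s, during which the arm holds its last target.

## Working session

There is one attempt and no reset: what is moved stays moved. The work goes in short steps, Python scripts to look and compute and a tool call to move; the robot and the scene stay as the last step left them, time stands still between calls to the robot, and variables do not carry over. Pictures are saved under pics/ and viewed, and the job is handed in when it is done.

Besides the shell and the picture viewer there is one more tool, called after "Request:" as name(argument=value, ...), one argument or row to a line, values as JSON. move_arm: Moves the arm, as the interface text tells. Its arguments: {"type":"object","properties":{"series":{"type":"array","items":{"type":"array","items":{"type":"array","items":{"type":"number"}}}}},"required":["series"]}

```bash
mkdir -p pics; cat > h.py <<'E'
import numpy as np, cv2
from workcell import bot
def pts(name,depth):
    i=bot.camera_info(name); H,W=depth.shape
    f=H/2/np.tan(np.radians(i['vfov'])/2)
    K=np.array([[f,0,i['cx']],[0,f,i['cy']],[0,0,1.]])
    u,v=np.meshgrid(np.arange(W),np.arange(H))
    p=np.stack([u,v],-1).reshape(-1,1,2).astype(np.float64)
    n=cv2.undistortPoints(p,K,np.array([i['k1'],0,0,0.,0])).reshape(H,W,2)
    c=np.concatenate([n*depth[...,None],depth[...,None]],-1)
    T=np.array(i['cam_to_world']); return c@T[:3,:3].T+T[:3,3]
E
python3 - <<'E'
from h import *
o=bot.get_obs(); print({k:np.round(v,3) for k,v in o.items()}, bot.pinch_z)
for n in ["scene","top"]:
    im,d=bot.camera(n); cv2.imwrite(f'pics/{n}0.png',im[...,::-1]); np.savez(f'{n}0.npz',im=im,d=d)
    i=bot.camera_info(n); print(n,i['vfov'],i['cx'],i['cy'],i['k1'],np.round(i['cam_to_world'],3).tolist())
for t in ["plate","grip_top","rest","seat","slot0","slot1"]:
    print(t,[(np.round(r['at'],3),round(r['confidence'],2)) for r in bot.find_in("top",t)])
print(bot.get_obs()['clock'])
E
```

```text
{'clock': np.float64(0.0), 'joint_pos': array([1.305, 0.241, 0.004, 1.335, 0.   , 1.571]), 'joint_vel': array([-0.   ,  0.001, -0.   , -0.001, -0.   , -0.001]), 'tau': array([ 0.0000e+00, -3.7232e+01,  2.5241e+01,  1.7000e-02,  0.0000e+00,
        0.0000e+00]), 'eef_pos': array([0.131, 0.482, 0.23 ]), 'tool_rot': array([ 0.132,  0.991, -0.001, -0.   ]), 'ft_force': array([ 0.192, -0.479, -0.659]), 'ft_torque': array([-0.01 ,  0.022,  0.002]), 'grip_width': np.float64(0.086)} 0.0187
scene 57.02849117370566 320.28025003464916 196.89311115720804 0.005922468581318642 [[0.153, 0.838, -0.524, 0.941], [0.988, -0.134, 0.074, -0.035], [-0.009, -0.529, -0.849, 0.689], [0.0, 0.0, 0.0, 1.0]]
top 51.47210633540782 315.99966966291487 196.92352889714155 0.03812829628884038 [[0.028, -0.988, 0.152, 0.395], [-1.0, -0.028, 0.004, 0.004], [0.001, -0.152, -0.988, 1.165], [0.0, 0.0, 0.0, 1.0]]
plate [(array([0.549, 0.133, 0.026]), 0.85), (array([0.421, 0.086, 0.006]), 0.79), (array([0.399, 0.227, 0.008]), 0.59), (array([ 0.536, -0.01 ,  0.004]), 0.55)]
grip_top [(array([ 0.538, -0.007,  0.004]), 0.93), (array([0.402, 0.233, 0.008]), 0.85), (array([0.424, 0.089, 0.005]), 0.68), (array([0.554, 0.131, 0.027]), 0.67)]
rest [(array([ 0.514, -0.217,  0.046]), 0.35)]
seat [(array([ 0.509, -0.175,  0.004]), 0.94)]
slot0 [(array([ 0.514, -0.219,  0.048]), 0.72)]
slot1 [(array([ 0.514, -0.219,  0.048]), 0.72)]
0.4
```

```bash
ls pics
```

```text
scene0.png
top0.png
```

View pics/top0.png

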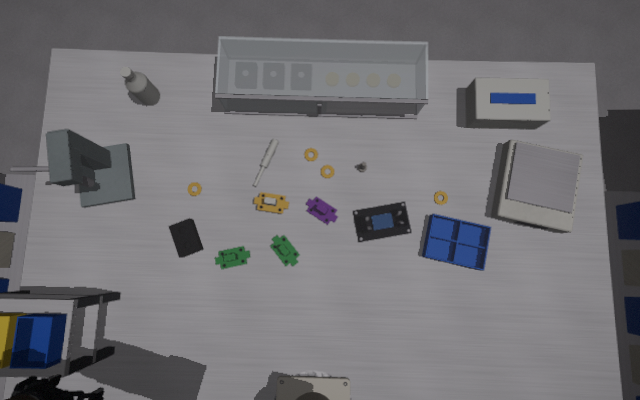

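View pics/scene0.png

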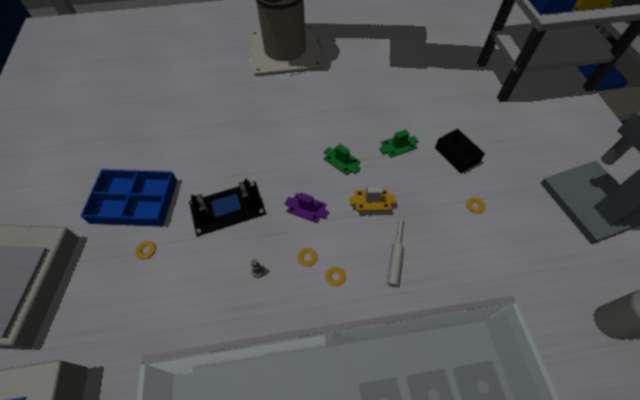

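The yellow plate is at top (270,203) and scene (373,200). The bracket with the blue pad is at top (382,222) and scene (228,207). Next I measure both.

```bash
cat > m.py <<'E'
from h import *
for n,box in [("top",{'p':(245,185,295,220),'s':(345,195,420,250)}),("scene",{'p':(340,175,405,220),'s':(180,170,275,242)})]:
    z=np.load(n+'0.npz'); im,d=z['im'],z['d']; P=pts(n,d)
    hsv=cv2.cvtColor(im,cv2.COLOR_RGB2HSV)
    for k,(a,b,c,e) in box.items():
        cr=im[b:e,a:c]; cv2.imwrite(f'pics/{n}_{k}.png',cv2.resize(cr,None,fx=8,fy=8,interpolation=cv2.INTER_NEAREST)[...,::-1])
        H=hsv[b:e,a:c].astype(int); X=P[b:e,a:c]; D=d[b:e,a:c]>0
        if k=='p':
            M=(abs(H[...,0]-21)<8)&(H[...,1]>120)&(H[...,2]>70)&D
        else:
            M=(H[...,2]<75)&(X[...,2]<0.015)&(X[...,2]>0.002)&D
            B=(abs(H[...,0]-110)<12)&(H[...,1]>110)&(H[...,2]>50)&D
            q=X[B]; print(n,'pad',len(q),np.median(q,0),cv2.minAreaRect((q[:,:2]*1000).astype(np.float32)))
        q=X[M]; print(n,k,len(q),np.round(np.percentile(q[:,2],[5,25,50,75,95]),4),cv2.minAreaRect((q[:,:2]*1000).astype(np.float32)))
        hi=X[D&(X[...,2]>0.042)&(X[...,2]<0.08)]
        if k=='p':
            hh=X[D&(X[...,2]>0.05)]; print(' grip',len(hh),hh.mean(0), cv2.minAreaRect((hh[:,:2]*1000).astype(np.float32)) if len(hh)>3 else '')
        else:
            _,l,c2=cv2.kmeans((hi[:,:2]*1000).astype(np.float32),2,None,(3,20,.1),3,0); print(' posts',c2, (c2[0]+c2[1])/2,hi[:,2].max())
E
python3 m.py
```

```text
top p 375 [0.0223 0.0242 0.0258 0.0274 0.0293] ((551.07958984375, 133.41065979003906), (92.89698028564453, 47.381492614746094), 83.67813110351562)
 grip 78 [0.55186316 0.1324542  0.06437204] ((552.3944702148438, 133.02734375), (29.80585289001465, 16.217485427856445), 82.95723724365234)
top pad 277 [ 0.50929806 -0.17658311  0.01466719] ((510.0080261230469, -177.3043212890625), (38.86505889892578, 55.33231735229492), 11.894696235656738)
top s 970 [0.003  0.0047 0.0061 0.0076 0.01  ] ((509.4247131347656, -176.33062744140625), (88.20629119873047, 148.90504455566406), 11.75983715057373)
 posts [[ 499.55374 -126.76749]
 [ 521.24036 -228.12125]] [ 510.39703 -177.44437] 0.06049350268502063
scene p 540 [0.0238 0.0256 0.0266 0.0274 0.0287] ((554.7617797851562, 130.54624938964844), (94.90666961669922, 49.51555633544922), 81.24343872070312)
 grip 168 [0.55633756 0.13002614 0.06295246] ((553.732177734375, 130.9244842529297), (30.228492736816406, 16.95892333984375), 84.30238342285156)
scene pad 397 [ 0.51231531 -0.17960763  0.01579095] ((511.9518127441406, -178.8666534423828), (41.695457458496094, 54.818294525146484), 14.346953392028809)
scene s 1658 [0.0046 0.006  0.0069 0.008  0.0142] ((484.5857849121094, -189.25680541992188), (149.34727478027344, 160.48057556152344), 11.926894187927246)
 posts [[ 524.15356  -227.8755  ]
 [ 503.11002  -127.230865]] [ 513.6318  -177.55319] 0.06180533540946753
```

Request:
move_arm(
  series=[
    [[3.5,-2.9,0,0,0,-7,1],[3.5,-2.9,0,0,0,-7,1],[3.5,-2.9,0,0,0,-7,1],[3.5,-2.9,0,0,0,-7,1],[3.5,-2.9,0,0,0,-7,1]],
  ],
)

```text
clock: 0.9
eef_pos: [0.307, 0.3368, 0.231]
tool_rot: [0.429, 0.903, 0.002, -0.0]
ft_force: [2.3, 1.5, -1.3]
grip_width: 0.0854
```

Request:
move_arm(
  series=[
    [[3.5,-2.9,0,0,0,-7,1],[3.5,-2.9,0,0,0,-7,1],[3.5,-2.9,0,0,0,-7,1],[3.5,-2.9,0,0,0,-7,1],[3.5,-2.9,0,0,0,-7,1]],
  ],
)

```text
clock: 1.4
eef_pos: [0.4884, 0.1847, 0.2322]
tool_rot: [0.69, 0.724, 0.003, 0.001]
ft_force: [0.0, 0.1, -0.5]
grip_width: 0.0856
```

Request:
move_arm(
  series=[
    [[2.2,-1.8,-2,0,0,-3.5,1],[2.2,-1.8,-2,0,0,-3.5,1],[2,-1.6,-2,0,0,-2.8,1],[0,0,-2,0,0,0,1],[0,0,0,0,0,0,1]],
  ],
)

```text
clock: 1.9
eef_pos: [0.5606, 0.1244, 0.1498]
tool_rot: [0.756, 0.655, 0.005, 0.003]
ft_force: [-0.9, -0.3, 0.3]
grip_width: 0.0856
```

```bash
cat > s.py <<'E'
from h import *
import sys
from scipy.spatial.transform import Rotation as R
def st():
    o=bot.get_obs(); r=R.from_quat(o['tool_rot']).as_matrix()
    print('t',o['clock'],'pos',np.round(o['eef_pos'],4),'jaw',np.degrees(np.arctan2(r[1,1],r[0,1])),'z',np.round(r[:,2],4),'F',np.round(o['ft_force'],2),'T',np.round(o['ft_torque'],3),'w',o['grip_width'])
st()
if len(sys.argv)>1:
    for n in ["scene","top"]:
        im,d=bot.camera(n); np.savez(f'{n}_{sys.argv[1]}.npz',im=im,d=d)
        cv2.imwrite(f'pics/{n}_{sys.argv[1]}.png',im[...,::-1])
E
python3 s.py a; python3 - <<'E'
import cv2
a=cv2.imread('pics/scene_a.png')[140:250,300:450]
cv2.imwrite('pics/sc_a.png',cv2.resize(a,None,fx=5,fy=5,interpolation=cv2.INTER_CUBIC))
E
```

```text
t 1.9 pos [0.5606 0.1244 0.1498] jaw -8.221250335724223 z [ 0.0118  0.0017 -0.9999] F [-0.85 -0.31  0.31] T [0.049 0.09  0.014] w 0.08561861085780866
```

View pics/sc_a.png

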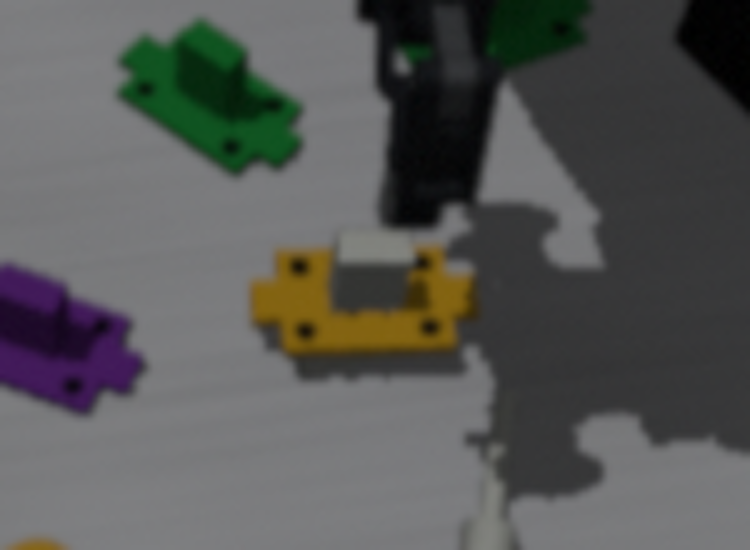

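The yellow plate is in the centre of the crop, below the open fingers and untouched. I'll correct the offset and tilt, then descend.

Request:
move_arm(
  series=[
    [[-0.8,0.8,-1,0,0.7,1.2,1],[0,0,-1,0,0,0,1],[0,0,-1,0,0,0,1],[0,0,0,0,0,0,1],[0,0,0,0,0,0,1]],
  ],
)

```text
clock: 2.5
eef_pos: [0.5541, 0.1372, 0.1248]
tool_rot: [0.746, 0.665, 0.005, 0.002]
ft_force: [0.3, 0.6, 0.2]
grip_width: 0.0855
```

```bash
python3 s.py
```

```text
t 2.5 pos [0.5541 0.1372 0.1248] jaw -6.573207407874123 z [ 0.0102  0.005  -0.9999] F [0.27 0.58 0.23] T [-0.04  -0.015 -0.007] w 0.08554518319028555
```

Request:
move_arm(
  series=[
    [[-0.1,-0.5,-2,-0.3,0.6,0,1],[0,0,-2,0,0,0,1],[0,0,-1.5,0,0,0,1],[0,0,0,0,0,0,1],[0,0,0,0,0,0,1]],
  ],
)

```text
clock: 3.0
eef_pos: [0.5551, 0.1328, 0.0713]
tool_rot: [0.746, 0.666, 0.002, 0.001]
ft_force: [0.5, -0.9, 0.7]
grip_width: 0.0852
```

```bash
python3 s.py b;  python3 - <<'E'
import cv2
a=cv2.imread('pics/scene_b.png')[140:250,300:450]
cv2.imwrite('pics/sc_b.png',cv2.resize(a,None,fx=5,fy=5,interpolation=cv2.INTER_CUBIC))
E
```

```text
t 3.0 pos [0.5551 0.1328 0.0713] jaw -6.529090285236163 z [ 5.3e-03  8.0e-04 -1.0e+00] F [ 0.49 -0.9   0.7 ] T [-0.022 -0.006 -0.023] w 0.08519566325656894
```

View pics/sc_b.png

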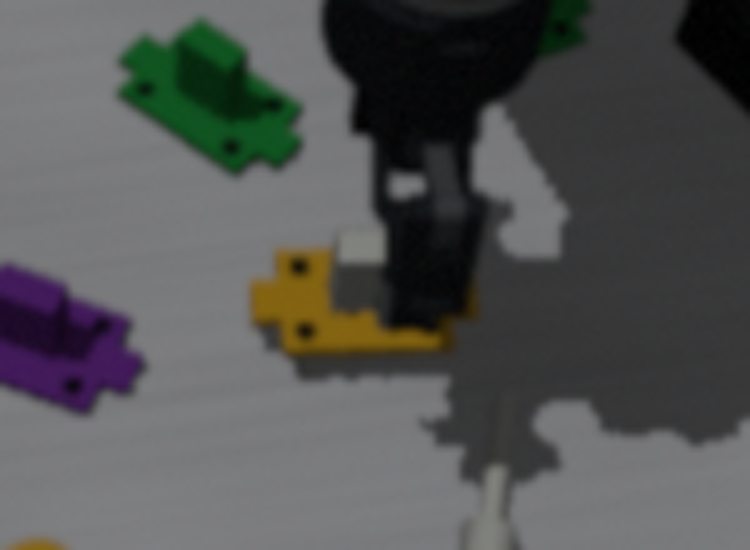

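```bash
python3 - <<'E'
from h import *
z=np.load('scene_b.npz'); im,d=z['im'],z['d']; P=pts('scene',d)
for v in (193,198,202):
  r=[(u,im[v,u].tolist(),np.round(P[v,u],3).tolist()) for u in range(364,400,2)]
  print(v); [print(x) for x in r]
E
```

```text
193
(364, [129, 99, 22], [0.536, 0.117, 0.025])
(366, [86, 75, 51], [0.547, 0.117, 0.042])
(368, [65, 65, 63], [0.558, 0.117, 0.06])
(370, [63, 64, 62], [0.561, 0.12, 0.063])
(372, [63, 64, 62], [0.56, 0.125, 0.06])
(374, [63, 64, 61], [0.561, 0.128, 0.061])
(376, [45, 46, 45], [0.561, 0.133, 0.06])
(378, [12, 15, 16], [0.607, 0.116, 0.135])
(380, [8, 12, 11], [0.619, 0.114, 0.155])
(382, [8, 9, 9], [0.625, 0.115, 0.163])
(384, [10, 11, 11], [0.624, 0.119, 0.161])
(386, [11, 12, 12], [0.624, 0.123, 0.16])
(388, [8, 9, 11], [0.626, 0.126, 0.162])
(390, [6, 9, 8], [0.626, 0.129, 0.162])
(392, [6, 7, 8], [0.627, 0.132, 0.163])
(394, [24, 24, 25], [0.627, 0.136, 0.162])
(396, [52, 52, 53], [0.532, 0.192, 0.001])
(398, [53, 54, 55], [0.533, 0.196, 0.001])
198
(364, [126, 96, 23], [0.55, 0.113, 0.028])
(366, [75, 68, 54], [0.554, 0.116, 0.035])
(368, [52, 53, 51], [0.56, 0.118, 0.043])
(370, [52, 52, 50], [0.56, 0.122, 0.043])
(372, [51, 52, 50], [0.561, 0.127, 0.042])
(374, [50, 51, 49], [0.56, 0.131, 0.04])
(376, [42, 43, 43], [0.601, 0.117, 0.109])
(378, [23, 24, 25], [0.602, 0.121, 0.1
[... 494 characters left out ...]
.559, 0.116, 0.027])
(368, [92, 74, 38], [0.56, 0.12, 0.027])
(370, [75, 61, 34], [0.56, 0.124, 0.025])
(372, [100, 79, 36], [0.562, 0.128, 0.027])
(374, [92, 74, 38], [0.562, 0.132, 0.026])
(376, [43, 43, 41], [0.603, 0.118, 0.097])
(378, [17, 18, 18], [0.606, 0.121, 0.101])
(380, [8, 9, 10], [0.628, 0.114, 0.14])
(382, [10, 10, 12], [0.627, 0.118, 0.137])
(384, [11, 12, 14], [0.628, 0.122, 0.138])
(386, [13, 14, 15], [0.63, 0.125, 0.139])
(388, [19, 16, 13], [0.628, 0.129, 0.136])
(390, [22, 17, 11], [0.628, 0.133, 0.134])
(392, [28, 21, 9], [0.629, 0.136, 0.136])
(394, [55, 42, 12], [0.568, 0.174, 0.026])
(396, [56, 52, 46], [0.555, 0.186, 0.002])
(398, [55, 55, 56], [0.556, 0.19, 0.001])
```

Request:
move_arm(
  series=[
    [[-0.15,0,-1.3,0,0.3,0,1],[0,0,-1.2,0,0,0,1],[0,0,-0.8,0,0,0,1],[0,0,0,0,0,0,1],[0,0,0,0,0,0,1]],
  ],
)

```text
clock: 3.6
eef_pos: [0.5547, 0.1332, 0.0374]
tool_rot: [0.746, 0.666, 0.002, 0.0]
ft_force: [0.2, 0.2, -0.6]
grip_width: 0.085
```

```bash
python3 s.py
```

```text
t 3.6 pos [0.5547 0.1332 0.0374] jaw -6.524290810285829 z [ 0.0031  0.0017 -1.    ] F [ 0.15  0.24 -0.63] T [-0.047 -0.031 -0.006] w 0.08501823567969077
```

Request:
move_arm(
  series=[
    [[-0.1,0,-0.4,-0.1,0.2,0,1],[0,0,0,0,0,0,0.5],[0,0,0,0,0,0,0.3],[0,0,0,0,0,0,0],[0,0,0,0,0,0,0]],
  ],
)

```text
clock: 4.1
eef_pos: [0.5542, 0.1334, 0.0338]
tool_rot: [0.746, 0.666, 0.0, 0.0]
ft_force: [-0.4, 0.6, -0.6]
grip_width: 0.0284
```

Request:
move_arm(
  series=[
    [[0,0,0,0,0,0,0],[0,0,0,0,0,0,0],[0,0,0,0,0,0,0],[0,0,0,0,0,0,0],[0,0,0,0,0,0,0]],
  ],
)

```text
clock: 4.6
eef_pos: [0.5543, 0.1334, 0.0341]
tool_rot: [0.746, 0.666, 0.0, 0.0]
ft_force: [-0.2, -0.1, -1.2]
grip_width: 0.0153
```

```bash
python3 s.py
```

```text
t 4.6 pos [0.5543 0.1334 0.0341] jaw -6.52551687636007 z [ 1.e-03  3.e-04 -1.e+00] F [-0.2  -0.09 -1.15] T [ 0.012  0.006 -0.021] w 0.015311730196637844
```

Gripped at 15.3 mm width. Lifting.

Request:
move_arm(
  series=[
    [[0,0,1,0,0,0,0],[0,0,2.5,0,0,0,0],[0,0,2.5,0,0,0,0],[0,0,2.5,0,0,0,0],[0,0,1,0,0,0,0]],
  ],
)

```text
clock: 5.1
eef_pos: [0.5503, 0.1324, 0.1303]
tool_rot: [0.746, 0.666, -0.004, -0.002]
ft_force: [1.1, -0.4, -2.5]
grip_width: 0.0153
```

```bash
python3 s.py c
```

```text
t 5.1 pos [0.5503 0.1324 0.1303] jaw -6.528426296368442 z [-0.008  -0.0019 -1.    ] F [ 1.09 -0.42 -2.46] T [ 0.091 -0.078  0.019] w 0.015250903200285803
```

View pics/scene_c.png

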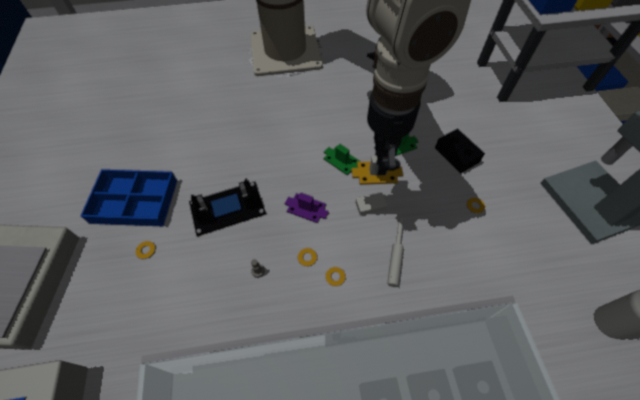

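Request:
move_arm(
  series=[
    [[-0.4,-2,0.2,0,0,2,0],[-0.4,-3.5,0,0,0,2,0],[-0.4,-3.5,0,0,0,2,0],[-0.4,-3.5,0,0,0,2,0],[-0.4,-3.5,0,0,0,2,0]],
  ],
)

```text
clock: 5.7
eef_pos: [0.5259, -0.0275, 0.1246]
tool_rot: [0.679, 0.734, -0.007, -0.005]
ft_force: [-0.3, -0.0, -2.9]
grip_width: 0.015
```

Request:
move_arm(
  series=[
    [[-0.4,-3.5,0,0,0,2,0],[-0.4,-3.5,0,0,0,2,0],[-0.4,-3.5,0,0,0,2,0],[-0.4,-2,0,0,0,1,0],[-0.2,-0.6,0,0,0,0,0]],
  ],
)

```text
clock: 6.2
eef_pos: [0.5006, -0.166, 0.1161]
tool_rot: [0.632, 0.774, -0.011, -0.011]
ft_force: [-0.6, 1.3, -2.2]
grip_width: 0.015
```

```bash
python3 s.py
```

```text
t 6.2 pos [ 0.5006 -0.166   0.1161] jaw 11.523723904226461 z [-0.03   -0.0031 -0.9995] F [-0.56  1.26 -2.22] T [ 0.017 -0.05  -0.068] w 0.015013436463754182
```

Request:
move_arm(
  series=[
    [[1,-0.9,0,0.2,-1.7,0.4,0],[0,0,0,0,0,0,0],[0,0,0,0,0,0,0],[0,0,0,0,0,0,0],[0,0,0,0,0,0,0]],
  ],
)

```text
clock: 6.7
eef_pos: [0.5102, -0.1726, 0.1133]
tool_rot: [0.629, 0.777, 0.001, -0.002]
ft_force: [0.2, 0.1, -2.3]
grip_width: 0.0154
```

```bash
python3 s.py
```

```text
t 6.7 pos [ 0.5102 -0.1726  0.1133] jaw 12.040040794173125 z [-0.0022  0.0039 -1.    ] F [ 0.23  0.12 -2.34] T [ 0.037 -0.009 -0.022] w 0.015377362393024226
```

Request:
move_arm(
  series=[
    [[0.1,-0.5,-1,-0.2,-0.1,0,0],[0,0,-1,0,0,0,0],[0,0,0,0,0,0,0],[0,0,0,0,0,0,0],[0,0,0,0,0,0,0]],
  ],
)

```text
clock: 7.2
eef_pos: [0.5113, -0.1762, 0.091]
tool_rot: [0.628, 0.778, -0.0, -0.001]
ft_force: [0.7, 0.3, -2.5]
grip_width: 0.0152
```

```bash
python3 s.py d; python3 - <<'E'
import cv2
a=cv2.imread('pics/scene_d.png')[140:250,165:305]
b=cv2.imread('pics/top_d.png')[180:260,335:435]
cv2.imwrite('pics/sc_d.png',cv2.resize(a,None,fx=5,fy=5,interpolation=cv2.INTER_CUBIC))
cv2.imwrite('pics/tp_d.png',cv2.resize(b,None,fx=6,fy=6,interpolation=cv2.INTER_CUBIC))
E
```

```text
t 7.2 pos [ 0.5113 -0.1762  0.091 ] jaw 12.197478236952268 z [-1.4e-03  6.0e-04 -1.0e+00] F [ 0.67  0.31 -2.51] T [ 0.003 -0.004  0.014] w 0.015169773630445778
```

View pics/sc_d.png

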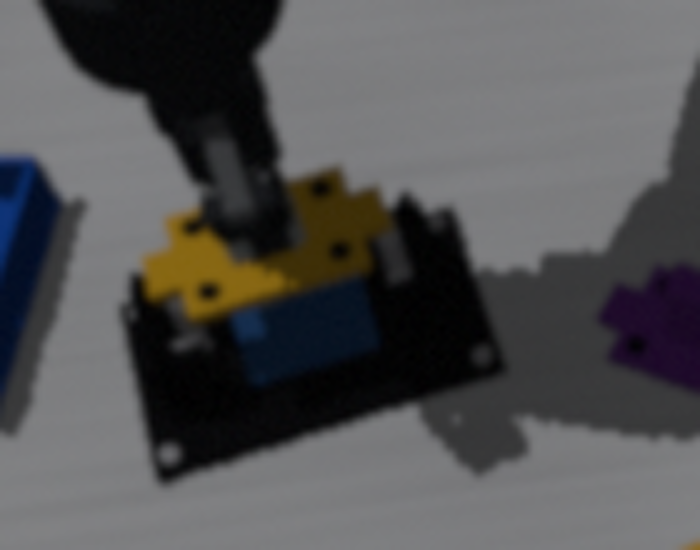

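View pics/tp_d.png

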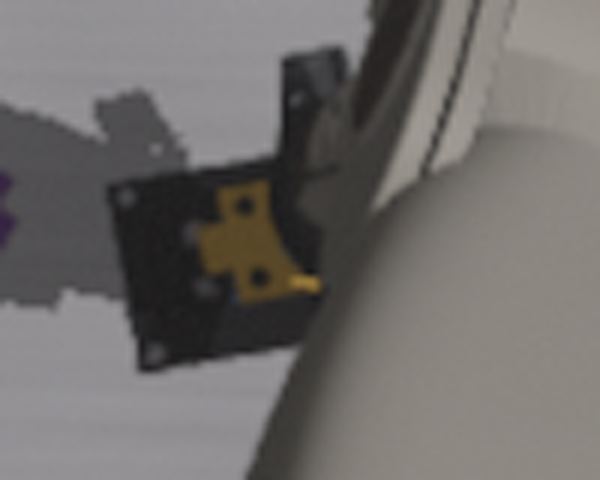

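```bash
cat > fit.py <<'E'
from h import *
from scipy.optimize import minimize
def proj(name,X):
    i=bot.camera_info(name); f=200/np.tan(np.radians(i['vfov'])/2)
    K=np.array([[f,0,i['cx']],[0,f,i['cy']],[0,0,1.]]); T=np.linalg.inv(np.array(i['cam_to_world']))
    r,_=cv2.Rodrigues(T[:3,:3]); return cv2.projectPoints(np.asarray(X,float),r,T[:3,3],K,np.array([i['k1'],0,0,0.,0]))[0].reshape(-1,2)
PL=np.array([[25,36],[10,36],[10,48],[-10,48],[-10,36],[-25,36],[-25,-36],[-10,-36],[-10,-48],[10,-48],[10,-36],[25,-36]])/1000.
def rect(a,b): return np.array([[a,b],[-a,b],[-a,-b],[a,-b]])/1000.
S=8
def sil(name,poly,x,y,th,z0,z1,box):
    c,s=np.cos(th),np.sin(th); Q=poly@np.array([[c,s],[-s,c]])+[x,y]
    a=proj(name,np.c_[Q,np.full(len(Q),z1)]); b=proj(name,np.c_[Q,np.full(len(Q),z0)])
    m=np.zeros(((box[3]-box[1])*S,(box[2]-box[0])*S),np.uint8)
    t=lambda p: np.round((p-[box[0],box[1]]+.5)*S).astype(np.int32)
    cv2.fillPoly(m,[t(a)],1); cv2.fillPoly(m,[t(b)],1)
    for k in range(len(a)):
        j=(k+1)%len(a); cv2.fillPoly(m,[t(np.array([a[k],a[j],b[j],b[k]]))],1)
    return cv2.resize(m.astype(np.float32),(box[2]-box[0],box[3]-box[1]),interpolation=cv2.INTER_AREA)
def fit(name,poly,p0,z0,z1,box,mask,ign,fixth=False):
    w=(~ign).astype(float)
    def cost(p): 
        return (w*(sil(name,poly,p[0]/1e3,p[1]/1e3,np.radians(p[2]),z0,z1,box)-mask)**2).sum()
    best=None
    for dx in (-4,0,4):
        for dy in (-4,0,4):
            q0=np.array(p0)+[dx,dy,0]
            r=minimize(cost,q0,method='Nelder-Mead',options=dict(initial_simplex=[q0,q0+[3,0,0],q0+[0,3,0],q0+[0,0,2]],xatol=.02,fatol=.01))
            if best is None or r.fun<best.fun: best=r
    return best.x,best.fun,mask.sum()
def load(n,tag):
    z=np.load(f'{n}_{tag}.npz' if tag!='0' else f'{n}0.npz'); return z['im'],z['d']
def hs(im): return cv2.cvtColor(im,cv2.COLOR_RGB2HSV).astype(int)
def yel(H): return (abs(H[...,0]-21)<8)&(H[...,1]>110)&(H[...,2]>40)
def plate(n,tag,p0,z0,box):
    im,d=load(n,tag); a,b,c,e=box; H=hs(im[b:e,a:c]); P=pts(n,d)[b:e,a:c]
    m=yel(H); ign=(~m)&(P[...,2]>z0+.010)
    return fit(n,PL,p0,z0,z0+.006,box,m.astype(float),ign)
def pad(n,box):
    im,d=load(n,'0'); a,b,c,e=box; H=hs(im[b:e,a:c])
    m=(abs(H[...,0]-110)<12)&(H[...,1]>110)&(H[...,2]>40)
    print(m.sum())
    return fit(n,rect(20,28),[511,-177.5,11.9],.0145,.0155,box,m.astype(float),np.zeros_like(m))
def base(n,box):
    im,d=load(n,'0'); a,b,c,e=box; H=hs(im[b:e,a:c]); P=pts(n,d)[b:e,a:c]
    m=(H[...,2]<90)
    # screws/pad/clips inside: ignore; posts: ignore (high)
    m2=cv2.morphologyEx(m.astype(np.uint8),cv2.MORPH_CLOSE,np.ones((5,5)))
    n_,l,stt,_=cv2.connectedComponentsWithStats(m2); k=1+np.argmax(stt[1:,4]); m3=(l==k)
    ff=np.zeros(m3.shape,np.uint8); cn,_=cv2.findContours(m3.astype(np.uint8),0,1); cv2.drawContours(ff,cn,-1,1,-1)
    ign=cv2.dilate((P[...,2]>.012).astype(np.uint8),np.ones((3,3)))>0
    cv2.imwrite(f'pics/mask_{n}.png',cv2.resize(ff*200+ign.astype(np.uint8)*50,None,fx=5,fy=5,interpolation=0))
    return fit(n,rect(45,75),[511,-177.5,11.9],0.0,.006,box,ff.astype(float),ign)
E
python3 - <<'E'
from fit import *
print('plate0 top',plate('top','0',[552,132.5,-7],.020,(240,180,300,225)))
print('plate0 sc',plate('scene','0',[554,131,-7],.020,(335,170,410,225)))
print('plateD sc',plate('scene','d',[511.3,-176.2,12.2],.077,(185,165,250,210)))
print('pad top',pad('top',(355,200,410,245)))
print('pad sc',pad('scene',(195,175,255,230)))
print('base top',base('top',(340,190,418,252)))
print('base sc',base('scene',(178,165,280,245)))
E
```

```text
plate0 top (array([551.59417818, 133.05814845,  -6.77562369]), np.float64(44.4208984375), np.float64(396.0))
plate0 sc (array([553.30746447, 130.57058712,  -7.39516086]), np.float64(36.921630859375), np.float64(627.0))Traceback (most recent call last):
  File "<stdin>", line 4, in <module>
  File "fit.py", line 37, in plate
    return fit(n,PL,p0,z0,z0+.006,box,m.astype(float),ign)
  File "fit.py", line 27, in fit
    r=minimize(cost,q0,method='Nelder-Mead',options=dict(initial_simplex=[q0,q0+[3,0,0],q0+[0,3,0],q0+[0,0,2]],xatol=.02,fatol=.01))
    res = _minimize_neldermead(fun, x0, args, callback, bounds=bounds,
                               **options)
    fxcc = func(xcc)
    fx = function(np.copy(x), *(wrapper_args + args))
  File "fit.py", line 22, in cost
    return (w*(sil(name,poly,p[0]/1e3,p[1]/1e3,np.radians(p[2]),z0,z1,box)-mask)**2).sum()
               ~~~^^^^^^^^^^^^^^^^^^^^^^^^^^^^^^^^^^^^^^^^^^^^^^^^^^^^^^^^
  File "fit.py", line 12, in sil
    a=proj(name,np.c_[Q,np.full(len(Q),z1)]); b=proj(name,np.c_[Q,np.full(len(Q),z0)])
  File "fit.py", line 4, in proj
    i=bot.camera_info(name); f=200/np.tan(np.radians(i['vfov'])/2)
ValueError: time passes only in moves, steps and waits
```

```bash
python3 - <<'E'
from workcell import bot
import pickle
pickle.dump({n:bot.camera_info(n) for n in("scene","top")},open('ci.pkl','wb'))
E
sed -i 's/bot.camera_info(name)/CI[name]/' h.py fit.py; sed -i '2a import pickle,os\nCI=pickle.load(open("ci.pkl","rb"))' h.py
cat > r.py <<'E'
from fit import *
print('plateD sc',plate('scene','d',[511.3,-176.2,12.2],.077,(185,165,250,210)))
print('pad top',pad('top',(355,200,410,245)))
print('pad sc',pad('scene',(195,175,255,230)))
print('base top',base('top',(340,190,418,252)))
print('base sc',base('scene',(178,165,280,245)))
E
python3 r.py
```

```text
plateD sc (array([ 512.76348321, -180.01974894,   12.36433681]), np.float64(73.726318359375), np.float64(676.0))
277
pad top (array([ 509.58845701, -176.26573001,   11.75053577]), np.float64(16.56787109375), np.float64(277.0))
443
pad sc (array([ 511.60119881, -179.19268788,   12.10301586]), np.float64(8.129150390625), np.float64(443.0))
base top (array([ 509.28392953, -176.64342453,   11.43862766]), np.float64(24.45263671875), np.float64(1697.0))
base sc (array([ 511.45454264, -178.68999868,   11.64060498]), np.float64(54.8740234375), np.float64(2815.0))
```

```bash
python3 - <<'E'
from fit import *
for z in (.073,.075,.079,.081):
  print(z,plate('scene','d',[511.3,-177.2,12.2],z,(185,165,250,212)))
im,d=load('scene','d'); a,b,c,e=(185,165,250,210); P=pts('scene',d)[b:e,a:c]; m=yel(hs(im[b:e,a:c]))
print(np.percentile(P[m][:,2],[10,30,50,70,90]))
im,d=load('scene','0'); a,b,c,e=(335,170,410,225); P=pts('scene',d)[b:e,a:c]; m=yel(hs(im[b:e,a:c]))
print(np.percentile(P[m][:,2],[10,30,50,70,90]))
E
```

```text
0.073 (array([ 509.50149948, -180.64498598,   12.32542531]), np.float64(29.452392578125), np.float64(676.0))
0.075 (array([ 511.22854772, -180.31544598,   12.4291015 ]), np.float64(61.826171875), np.float64(676.0))
0.079 (array([ 514.02558434, -179.61401032,   12.57405543]), np.float64(77.626220703125), np.float64(676.0))
0.081 (array([ 515.42757563, -178.81274915,   12.21238796]), np.float64(82.3017578125), np.float64(676.0))
[0.08076928 0.08271163 0.08343602 0.08396907 0.08504063]
[0.02396102 0.02570779 0.0264985  0.02724556 0.02822906]
```

Request:
move_arm(
  series=[
    [[-0.1,0.1,-0.7,0,0,-0.4,0],[0,0,-0.7,0,0,0,0],[0,0,0,0,0,0,0],[0,0,0,0,0,0,0],[0,0,0,0,0,0,0]],
  ],
)

```text
clock: 7.8
eef_pos: [0.5106, -0.1754, 0.0764]
tool_rot: [0.631, 0.776, 0.0, -0.0]
ft_force: [-0.8, 0.7, -1.7]
grip_width: 0.0152
```

```bash
python3 s.py e; python3 - <<'E'
import cv2
a=cv2.imread('pics/scene_e.png')[140:250,165:305]
cv2.imwrite('pics/sc_e.png',cv2.convertScaleAbs(cv2.resize(a,None,fx=5,fy=5,interpolation=cv2.INTER_CUBIC),alpha=1.8))
from fit import *
z=bot.get_obs()['eef_pos'][2]-.0141
for dz in (-.001,0,.001):
  print(z+dz,plate('scene','e',[510.5,-178,11.8],z+dz,(185,165,250,215)))
E
```

```text
t 7.8 pos [ 0.5106 -0.1754  0.0764] jaw 11.746745958201046 z [ 0.e+00  2.e-04 -1.e+00] F [-0.78  0.68 -1.69] T [-0.01   0.022  0.055] w 0.01517582824967577
0.06147457142781396 (array([ 511.26624948, -179.1502693 ,   11.80495626]), np.float64(68.62158203125), np.float64(668.0))
0.06247457142781396 (array([ 512.0717522 , -178.88286332,   11.22150883]), np.float64(70.715576171875), np.float64(668.0))
0.06347457142781396 (array([ 512.59988459, -178.68915896,   11.44954423]), np.float64(71.54638671875), np.float64(668.0))
```

View pics/sc_e.png

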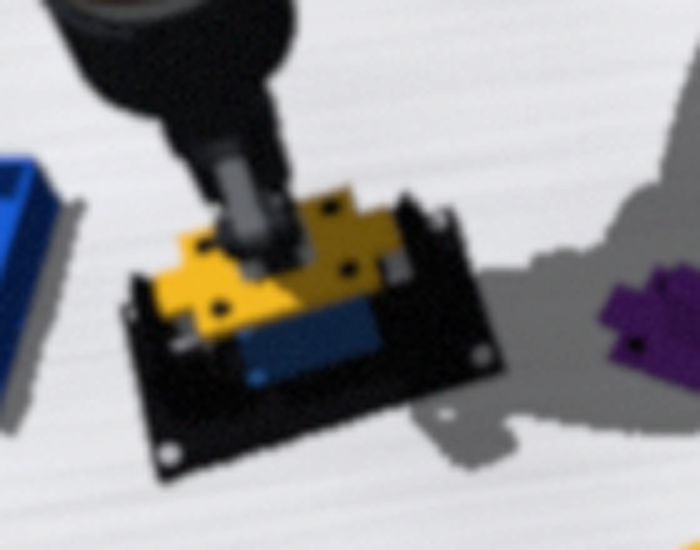

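Request:
move_arm(
  series=[
    [[-0.04,0,-0.3,0,0,0,0],[0,0,-0.3,0,0,0,0],[0,0,-0.3,0,0,0,0],[0,0,-0.2,0,0,0,0],[0,0,0,0,0,0,0]],
  ],
)

```text
clock: 8.4
eef_pos: [0.5106, -0.1756, 0.0649]
tool_rot: [0.631, 0.776, 0.0, 0.001]
ft_force: [-0.4, 0.3, -1.7]
grip_width: 0.0152
```

```bash
python3 s.py f; python3 - <<'E'
import cv2
a=cv2.imread('pics/scene_f.png')[140:250,165:305]
cv2.imwrite('pics/sc_f.png',cv2.convertScaleAbs(cv2.resize(a,None,fx=5,fy=5,interpolation=cv2.INTER_CUBIC),alpha=1.8))
E
```

```text
t 8.4 pos [ 0.5106 -0.1756  0.0649] jaw 11.742548090049212 z [ 1.2e-03 -2.0e-04 -1.0e+00] F [-0.44  0.31 -1.67] T [-0.048 -0.028 -0.027] w 0.015158609401893945
```

View pics/sc_f.png

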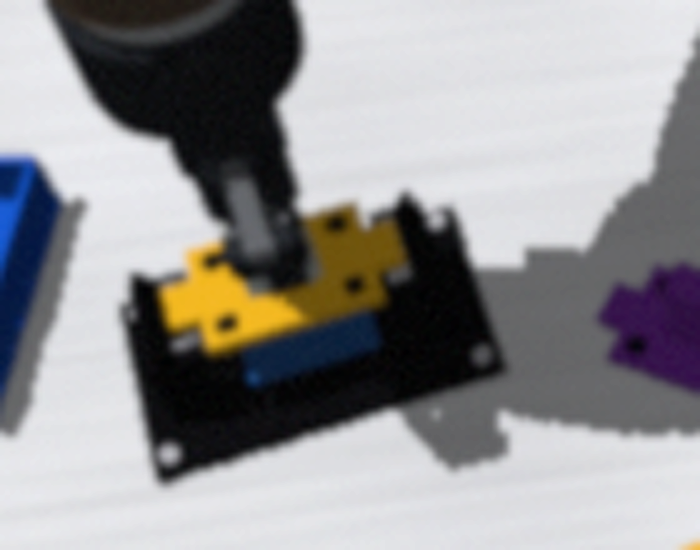

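Both ears are now in the slot mouths at crop (180,300) and (395,250), with no side force. Descending slowly.

Request:
move_arm(
  series=[
    [[0,0,-0.2,0,0,0,0],[0,0,-0.2,0,0,0,0],[0,0,-0.1,0,0,0,0],[0,0,-0.1,0,0,0,0],[0,0,-0.1,0,0,0,0]],
  ],
)

```text
clock: 9.0
eef_pos: [0.5111, -0.1758, 0.0581]
tool_rot: [0.631, 0.776, 0.0, 0.001]
ft_force: [-1.0, 0.8, 0.1]
grip_width: 0.0154
```

Request:
move_arm(
  series=[
    [[0,0,-0.1,0,0,0,0],[0,0,-0.1,0,0,0,0],[0,0,-0.1,0,0,0,0],[0,0,0,0,0,0,0],[0,0,0,0,0,0,0]],
  ],
)

```text
clock: 9.5
eef_pos: [0.5103, -0.1761, 0.0556]
tool_rot: [0.631, 0.776, -0.0, 0.001]
ft_force: [-1.6, 0.2, -0.4]
grip_width: 0.015
```

```bash
python3 s.py
```

```text
t 9.5 pos [ 0.5103 -0.1761  0.0556] jaw 11.717197683047957 z [ 0.0013 -0.0015 -1.    ] F [-1.56  0.18 -0.38] T [-0.02   0.252 -0.053] w 0.015033478481008392
```

Request:
move_arm(
  series=[
    [[-0.05,0,-0.1,0,0,0,0],[0,0,-0.1,0,0,0,0],[0,0,-0.1,0,0,0,0],[0,0,-0.1,0,0,0,0],[0,0,-0.1,0,0,0,0]],
  ],
)

```text
clock: 10.0
eef_pos: [0.5107, -0.1762, 0.0547]
tool_rot: [0.631, 0.776, 0.001, 0.003]
ft_force: [-4.7, 1.3, 7.8]
grip_width: 0.0149
```

```bash
python3 s.py
```

```text
t 10.0 pos [ 0.5107 -0.1762  0.0547] jaw 11.726203056439859 z [ 0.0052 -0.0025 -1.    ] F [-4.7   1.25  7.81] T [0.208 0.822 0.001] w 0.014944086006931676
```

Request:
move_arm(
  series=[
    [[-0.1,0,-0.05,0.1,0.3,0,0],[-0.05,0,-0.1,0,0,0,0],[0,0,-0.1,0,0,0,0],[0,0,-0.1,0,0,0,0],[0,0,-0.1,0,0,0,0]],
  ],
)

```text
clock: 10.5
eef_pos: [0.5108, -0.1764, 0.0544]
tool_rot: [0.631, 0.776, 0.001, 0.002]
ft_force: [-4.2, 0.2, 9.4]
grip_width: 0.0157
```

```bash
python3 s.py
```

```text
t 10.5 pos [ 0.5108 -0.1764  0.0544] jaw 11.744528580294812 z [ 0.005  -0.0017 -1.    ] F [-4.23  0.2   9.4 ] T [ 0.281  0.849 -0.052] w 0.015663562742355235
```

Request:
move_arm(
  series=[
    [[-0.05,0,-0.15,0,0.2,0,0],[-0.05,0,-0.15,0,0.2,0,0],[-0.05,0,-0.15,0,0.2,0,0],[-0.05,0,-0.15,0,0.2,0,0],[-0.05,0,-0.15,0,0.2,0,0]],
  ],
)

```text
clock: 11.0
eef_pos: [0.511, -0.1764, 0.0541]
tool_rot: [0.631, 0.776, -0.002, -0.001]
ft_force: [-4.3, 1.5, 10.7]
grip_width: 0.015
```

```bash
python3 s.py g; python3 - <<'E'
import cv2
a=cv2.imread('pics/scene_g.png')[140:250,165:305]
cv2.imwrite('pics/sc_g.png',cv2.convertScaleAbs(cv2.resize(a,None,fx=5,fy=5,interpolation=cv2.INTER_CUBIC),alpha=1.8))
E
```

```text
t 11.0 pos [ 0.511  -0.1764  0.0541] jaw 11.7675578074759 z [-0.0042 -0.0029 -1.    ] F [-4.32  1.52 10.72] T [ 0.356  0.908 -0.008] w 0.014992665799016335
```

View pics/sc_g.png

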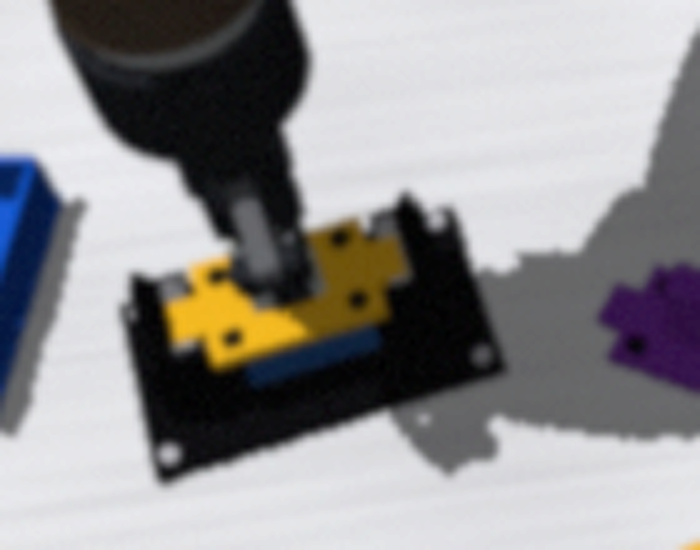

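Request:
move_arm(
  series=[
    [[-0.1,0,-0.2,0,0,0,0],[-0.1,0,-0.2,0,0,0,0],[-0.1,0,-0.2,0,0,0,0],[-0.1,0,-0.2,0,0,0,0],[-0.1,0,-0.2,0,0,0,0]],
  ],
)

```text
clock: 11.6
eef_pos: [0.5104, -0.1772, 0.0494]
tool_rot: [0.631, 0.776, 0.0, 0.004]
ft_force: [-0.7, 0.4, 6.9]
grip_width: 0.015
```

```bash
python3 s.py
```

```text
t 11.6 pos [ 0.5104 -0.1772  0.0494] jaw 11.804200737856512 z [ 0.0073 -0.0052 -1.    ] F [-0.66  0.38  6.85] T [ 0.122  0.059 -0.001] w 0.015046306910740175
```

Request:
move_arm(
  series=[
    [[-0.05,0.1,-0.2,0.3,0.4,0,0],[-0.05,0,-0.2,0,0,0,0],[-0.05,0,-0.2,0,0,0,0],[-0.05,0,-0.2,0,0,0,0],[-0.05,0,-0.2,0,0,0,0]],
  ],
)

```text
clock: 12.1
eef_pos: [0.5107, -0.1777, 0.0411]
tool_rot: [0.631, 0.776, 0.001, 0.003]
ft_force: [-0.9, 0.2, 4.7]
grip_width: 0.0151
```

```bash
python3 s.py
```

```text
t 12.1 pos [ 0.5107 -0.1777  0.0411] jaw 11.77992335950564 z [ 0.0064 -0.0029 -1.    ] F [-0.87  0.19  4.74] T [ 0.063  0.302 -0.028] w 0.015087674538701303
```

Request:
move_arm(
  series=[
    [[0,0.1,-0.15,0.2,0.4,0,0],[0,0.1,-0.15,0,0,0,0],[0,0.05,-0.15,0,0,0,0],[0,0,-0.1,0,0,0,0],[0,0,-0.1,0,0,0,0]],
  ],
)

```text
clock: 12.6
eef_pos: [0.5108, -0.1775, 0.0354]
tool_rot: [0.631, 0.775, -0.002, 0.001]
ft_force: [-1.5, 0.8, 6.6]
grip_width: 0.0148
```

```bash
python3 s.py
```

```text
t 12.6 pos [ 0.5108 -0.1775  0.0354] jaw 11.695001854630048 z [-1.0e-04 -4.2e-03 -1.0e+00] F [-1.49  0.85  6.57] T [0.098 0.455 0.011] w 0.014832597803705312
```

Request:
move_arm(
  series=[
    [[0,0.1,-0.1,0.2,0,0,0],[0,0.1,-0.1,0,0,0,0],[0,0,-0.1,0,0,0,0],[0,0,-0.1,0,0,0,0],[0,0,-0.1,0,0,0,0]],
  ],
)

```text
clock: 13.1
eef_pos: [0.5109, -0.1775, 0.0311]
tool_rot: [0.632, 0.775, -0.002, 0.002]
ft_force: [-2.1, -0.4, 6.4]
grip_width: 0.0152
```

```bash
python3 s.py
```

```text
t 13.1 pos [ 0.5109 -0.1775  0.0311] jaw 11.632838730970665 z [ 2.0e-04 -4.8e-03 -1.0e+00] F [-2.13 -0.41  6.37] T [0.081 0.498 0.039] w 0.01523120434509995
```

Request:
move_arm(
  series=[
    [[0,0.05,-0.1,0.2,0,0,0],[0,0,-0.1,0,0,0,0],[0,0,-0.1,0,0,0,0],[0,0,-0.1,0,0,0,0],[0,0,-0.1,0,0,0,0]],
  ],
)

```text
clock: 13.6
eef_pos: [0.511, -0.1776, 0.028]
tool_rot: [0.632, 0.775, -0.001, 0.001]
ft_force: [-3.2, 0.1, 10.9]
grip_width: 0.0153
```

```bash
python3 s.py
```

```text
t 13.6 pos [ 0.511  -0.1776  0.028 ] jaw 11.622152678432911 z [ 0.0012 -0.0024 -1.    ] F [-3.23  0.13 10.86] T [0.244 0.88  0.043] w 0.015333437646079645
```

Request:
move_arm(
  series=[
    [[-0.05,0,-0.1,0.1,0.1,0,0],[-0.05,0,-0.12,0,0,0,0],[-0.05,0,-0.12,0,0,0,0],[-0.05,0,-0.12,0,0,0,0],[-0.05,0,-0.12,0,0,0,0]],
  ],
)

```text
clock: 14.1
eef_pos: [0.5108, -0.1777, 0.0275]
tool_rot: [0.632, 0.775, 0.002, 0.003]
ft_force: [-3.1, 1.3, 12.6]
grip_width: 0.015
```

```bash
python3 s.py
```

```text
t 14.1 pos [ 0.5108 -0.1777  0.0275] jaw 11.661746701759904 z [ 0.0062 -0.001  -1.    ] F [-3.08  1.32 12.57] T [ 0.321  0.916 -0.001] w 0.014981631628392333
```

Request:
move_arm(
  series=[
    [[-0.05,0,-0.15,0.1,0.3,0,0],[-0.05,0,-0.18,0,0,0,0],[-0.05,0,-0.2,0,0,0,0],[-0.05,0,-0.2,0,0,0,0],[-0.05,0,-0.2,0,0,0,0]],
  ],
)

```text
clock: 14.6
eef_pos: [0.5109, -0.1777, 0.0274]
tool_rot: [0.631, 0.775, 0.003, 0.004]
ft_force: [-4.4, 1.9, 16.6]
grip_width: 0.0151
```

```bash
python3 s.py k; python3 - <<'E'
import cv2
a=cv2.imread('pics/scene_k.png')[140:250,165:305]
cv2.imwrite('pics/sc_k.png',cv2.convertScaleAbs(cv2.resize(a,None,fx=5,fy=5,interpolation=cv2.INTER_CUBIC),alpha=1.8))
from fit import *
for z in (.0125,.0135): print(plate('scene','k',[511.5,-179,11.8],z,(190,165,260,230)))
im,d=load('scene','k'); P=pts('scene',d); m=yel(hs(im)); m[:165]=0;m[230:]=0;m[:,:190]=0;m[:,260:]=0
q=P[m]; print(len(q),np.percentile(q[:,2],[10,50,90]))
A=np.c_[q[:,:2]-[.5115,-.179],np.ones(len(q))]; w=abs(q[:,2]-np.median(q[:,2]))<.003
print(np.linalg.lstsq(A[w],q[w][:,2],rcond=None)[0])
E
```

```text
t 14.6 pos [ 0.5109 -0.1777  0.0274] jaw 11.693650170041252 z [ 9.4e-03 -2.0e-04 -1.0e+00] F [-4.4   1.88 16.59] T [ 0.468  1.266 -0.044] w 0.01512879306440572
(array([ 511.08224471, -181.51963972,   11.44316749]), np.float64(48.1005859375), np.float64(573.0))
(array([ 511.72956324, -181.17564559,   11.4443139 ]), np.float64(47.96337890625), np.float64(573.0))
573 [0.01766643 0.02021679 0.02196088]
[0.00205419 0.00143381 0.02018383]
```

View pics/sc_k.png

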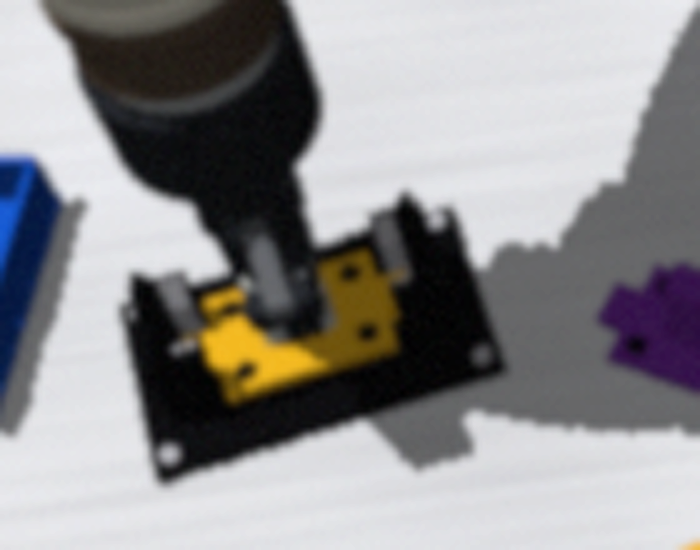

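The push force rose from 12.6 to 16.6 N with no further travel (underside about 13.5 mm), so the plate is hard down on the pad. In the picture it lies level between the posts. Releasing.

Request:
move_arm(
  series=[
    [[0,0,-0.1,0,0,0,0],[0,0,-0.05,0,0,0,0.5],[0,0,0,0,0,0,0.5],[0,0,0,0,0,0,0.6],[0,0,0,0,0,0,0.6]],
  ],
)

```text
clock: 15.2
eef_pos: [0.5112, -0.1776, 0.0256]
tool_rot: [0.631, 0.775, 0.003, 0.004]
ft_force: [0.4, -0.1, -0.6]
grip_width: 0.0513
```

```bash
python3 s.py
```

```text
t 15.2 pos [ 0.5112 -0.1776  0.0256] jaw 11.698074533916365 z [ 1.040e-02  2.000e-04 -9.999e-01] F [ 0.43 -0.08 -0.59] T [-0.026  0.03   0.066] w 0.051313745948507676
```

Request:
move_arm(
  series=[
    [[0,0,0.5,0,0,0,0.6],[0,0,1.5,0,0,0,0.6],[0,0,2.5,0,0,0,0.6],[0,0,3,0,0,0,0.6],[0,0,3,0,0,0,0.6]],
  ],
)

```text
clock: 15.7
eef_pos: [0.5064, -0.1758, 0.1282]
tool_rot: [0.631, 0.775, 0.001, -0.003]
ft_force: [0.8, -0.2, -0.7]
grip_width: 0.0511
```

Request:
move_arm(
  series=[
    [[-2,1,3,0,0,0,0.6],[-3,2,2,0,0,0,0.6],[-4,2,0,0,0,0,0.6],[-3,1,0,0,0,0,0.6],[0,0,0,0,0,0,0.6]],
  ],
)

```text
clock: 16.2
eef_pos: [0.3869, -0.1155, 0.1863]
tool_rot: [0.632, 0.775, 0.004, 0.004]
ft_force: [1.4, 0.0, -0.2]
grip_width: 0.0512
```

```bash
python3 s.py z; python3 - <<'E'
import cv2
a=cv2.imread('pics/scene_z.png')[140:250,165:305]
b=cv2.imread('pics/top_z.png')
f=lambda a,k:cv2.convertScaleAbs(cv2.resize(a,None,fx=k,fy=k,interpolation=cv2.INTER_CUBIC),alpha=1.8)
cv2.imwrite('pics/sc_z.png',f(a,5)); cv2.imwrite('pics/tp_z.png',f(b,1.2))
from fit import *
for n,p0,bx in (('scene',[511.5,-179,11.8],(190,165,260,230)),('top',[510,-177,11.8],(350,195,415,250))):
  a,b,c,e=bx
  print(n,plate(n,'z',p0,.0135,bx))
  im,d=load(n,'z'); P=pts(n,d); m=yel(hs(im)); k=np.zeros_like(m); k[b:e,a:c]=1; m&=k
  q=P[m]; w=abs(q[:,2]-np.median(q[:,2]))<.004; A=np.c_[q[:,:2]-q[:,:2].mean(0),np.ones(len(q))]
  print(len(q),np.linalg.lstsq(A[w],q[w][:,2],rcond=None)[0])
E
```

```text
t 16.2 pos [ 0.3869 -0.1155  0.1863] jaw 11.676007254781249 z [ 0.0105  0.0011 -0.9999] F [ 1.42  0.04 -0.19] T [0.015 0.008 0.044] w 0.05120119615032206
scene (array([ 510.64230291, -179.81894722,   11.92762671]), np.float64(49.7861328125), np.float64(631.0))
631 [-0.0116255  -0.00467597  0.02024732]
top (array([ 510.29767236, -178.36803267,   11.64480082]), np.float64(38.96826171875), np.float64(446.0))
446 [-0.00112625 -0.00190237  0.01955769]
```

View pics/sc_z.png

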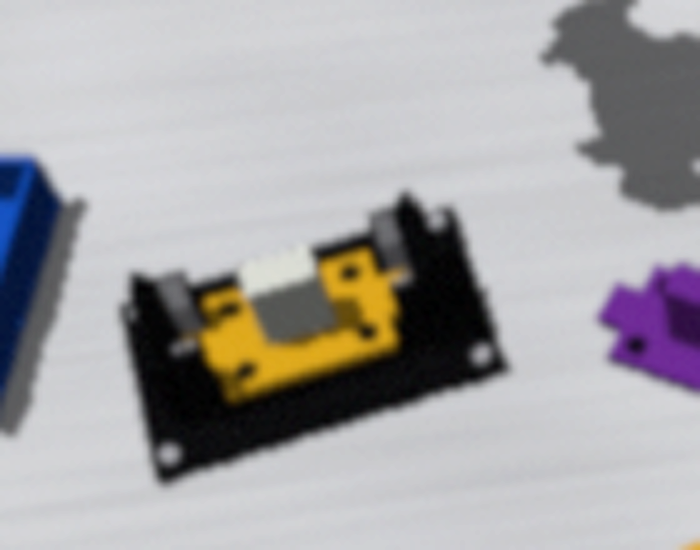

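View pics/tp_z.png

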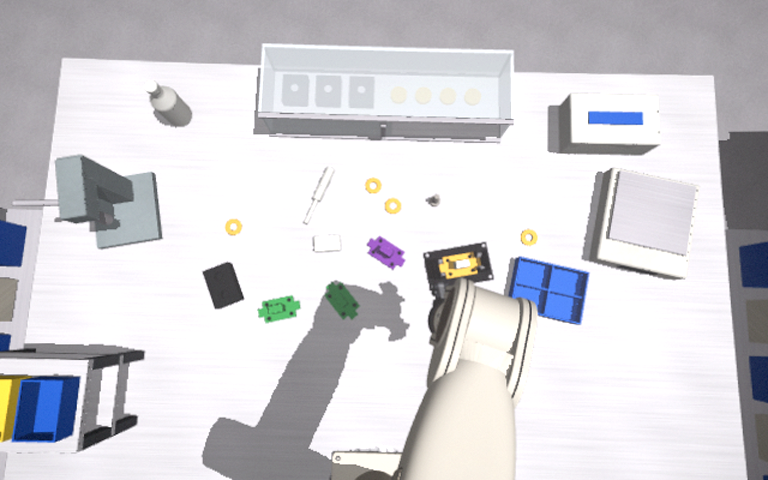

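The plate sits level between the posts (scene crop about (300,325), top view about (460,264)), 1–2 mm off centre. The washers, bolt and tool look unmoved, and the arm is clear. Handing in.

```bash
python3 s.py; python3 -c "
from workcell import bot
print(bot.job_done())"
```

```text
t 16.3 pos [ 0.3905 -0.1167  0.1866] jaw 11.665970357486296 z [ 0.0139  0.     -0.9999] F [0.74 0.76 0.3 ] T [-0.004  0.005  0.055] w 0.05135535968682332
the job is handed in; nothing more can be done
None
```

I gripped the yellow plate by its white grip, lowered its ears into the clip slots, pressed it down onto the blue pad, let go and backed the arm off. The job was handed in at 16.3 s and reported no verdict.

- **Pressing:** The highest tool force I read was 16.6 N. Readings come only at the end of each half-second move, so short peaks between them were not seen. The clip bump showed at about 10.7 N and the steady drag at about 5–7 N. Force then rose again at an underside height of about 13.5 mm. Pressing from 12.6 to 16.6 N moved the plate only 0.1 mm more, so I took it as fully home.
- **Final position:** Camera fits put the plate about 1–2 mm off the seat's centre, mostly towards the −y slot, and within 0.3° of its direction. Its top is at about 20 mm, which matches an underside of about 13.5–14 mm.
- **Disagreements:** The two cameras differ by up to about 3 mm in absolute position, so I compared plate and seat within the same camera. For tilt, the top camera shows about 0.002 rad. The scene camera showed about 0.0025 rad while pressed and 0.0125 rad after release. All are under the 0.025 rad limit.
- **Other objects:** The washers, bolt and nylon tool look unmoved in the last picture, judged by eye only.

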